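# Gauge the bore of a drilling jig's guide sleeve

## Robot

A 7-joint arm with a two-finger parallel gripper is mounted at the origin on the work surface. World frame = base frame: x ahead of the robot, y to its left, z up, the work surface at z = 0. Lengths are in m, angles in rad, forces in N, time in s.
With the tool pointing down it reaches from about 0.35 to 0.9 m from the base axis. Payload 8.1 kg.
Tool frame: the origin (TCP) lies midway between the tips of the shut fingers; the grasp point (between the pads) lies 19 mm behind it (grip_point_offset is the z of the grasp point in the tool frame, in m); z points along the fingers, y is the line along which they close (so a half turn about z gives the same grasp; the last joint's range is limited). The gripper opens to 85 mm and grips with 20 to 120 N. Pads are 22 mm wide; open, the fingers measure 114 mm over their backs; the gripper's body (76 mm by 85 mm) begins 54 mm behind the grasp point. The pads swing forward as they close: fully open they stand 13 mm farther back than shut.
Start: joints at [-1.208, 0.434, 0.025, 1.573, -0.012, 1.134, -0.075], TCP at [0.281, 0.558, 0.231] pointing down, gripper open.
Joint ranges: [-2.62, 2.62], [-0.44, 2.09], [-1.27, 1.32], [0.08, 2.57], [-1.32, 4.46], [0.12, 2], [-2.74, 2.74]. Speed limits (rad/s): [2.22, 2.22, 3.01, 3.01, 3.14, 3.14, 3.14].

## Interface

Orientations are given as a 3x3 rotation matrix whose columns are the frame's x, y, z axes.
In Python, from rig import get_obs, get_image, get_calibration, sign_off, grip_point_offset gives the robot as it stands. The module is installed in compiled form; this text tells all that it offers.
- The arm moves only by the tool carry_out, never from a script. Its argument "plan" is a list of rows, each a list of 3 entries, a list of its own where there are three numbers: the shift along the tool's x, y, z in cm, then the turn, a rotation vector about the tool's x, y, z in rad, then the finger opening in cm, from 0 to 8.54. In form: [[[tx, ty, tz], [ax, ay, az], fingers], ...]. A call has 1 to 20 rows; each row is the pose to reach, as a shift and turn from the pose commanded when the call began, along the tool's axes at that moment; what a row does not reach only later rows make up. A row lasts 1/10 s, in which the tool goes at most 50 mm and 8.59 degrees, less where a joint would pass 70% of its speed; a pose out of reach is approached as far as the arm can. A call with a gripper value outside its range is refused whole. The fingers move at their own pace and stop on an object; "newtons" is the grip in N (left out, the last holds). Time passes only in rows, so rows that repeat a pose let the fingers close. It gives the time, the measured TCP pose, the force, the opening and the grip force at its end, in the units of the state.
- get_obs(): the state, without advancing time (a new reading comes with each control period).
- get_image(name): name is "side" or "top" or "wrist"; returns the picture (400x640x3 uint8, red, green, blue); there is no depth.
- get_calibration(name): a dict with "fx", "fy", "cx", "cy" (pixels), "extrinsics" (4x4, takes a point from camera to world coordinates). Camera axes: x right, y down, z forward; pixel columns grow to the right and rows downward; lengths in m; the calibration is good to about 2 mm. A picture is of the moment at which its call begins: read the wrist's pose just before it. get_calibration takes no time and is no camera call; for the wrist camera it gives the pose at the moment of the call.
- sign_off(): hands the job in; it is judged then, once.
The state is a dict: "clock": time; "joint_pos": joint angles; "qvel": joint speeds; "effort": joint torques, N m; "eef_pos": TCP position; "tcp_rot": TCP orientation; "wrist_force": force on the tool from outside, world axes, zero at the start; "ft_torque": the same for the moment, N m; "grip_width": finger opening in m; "grip_force": force on a finger pad.
Only numpy, scipy, OpenCV 4.12 (cv2) and the standard library are available. Lean on these libraries where they do the work, as an engineer would, in place of code of your own. Each camera call takes 0.05 s, during which the arm holds its last target. There are 200 camera calls.

## Task

Check how worn the guide sleeve on the drilling jig is: take the telescoping bore gauge from its wooden stand, feel it gently into the sleeve's bore until its flange sits flat on the sleeve, and press its top button fully down there so that the plungers spring out against the wall. Let the button up again to lock the gauge, draw it straight out with its reading kept, and stand it back fully down in the stand, leaving the other things alone.

Things in the scene. Friction and masses are not known exactly. Their poses are not given: they have to be found in the camera images.
- grip (a point): Telescoping bore gauge, about 0.25 kg, standing head down in the wooden stand. This point: on its axis in the middle of the handle; z points up along the gauge to the button. Handle: round bar 18 mm in diameter from 35 mm below to 25 mm above this point. Below it a round flange, 42 mm diameter, 6 mm thick, underside 41 mm below this point. The nose's end is 85 mm below this point.
- flange (a point): Centre of the flange's underside, 41 mm below grip; this face rests on the sleeve's or the stand's top. Going down from it along the gauge: a pilot 24 mm in diameter, 9 mm long, ending in a flat shoulder with only a 1 mm chamfer on its edge; a slimmer 16 mm head that holds the plungers, 27 mm long; and a nose tapering to 6 mm over 8 mm.
- button_top (a point): Centre of the top of the gauge's round button, 14 mm in diameter, on the gauge's axis 35 mm above grip; its top stands 10 mm above the handle.
- button (a joint): Travel of the gauge's button in m: 0 up, 0.006 fully down. A spring resists: about 6.5 N to start moving, 8.5 N fully down, then a firm stop. While it is up the plungers are clamped; while pressed they are free and spring outward; let up, they are clamped where they are (more than about 6 N pushing a plunger inward makes it slip).
- tip_a (a point): Outer end of one of the gauge's two brass plungers, which slide sideways, opposite ways, out of the head 24 mm below the flange's underside. At the start both are clamped in, their ends flush with the head, 16 mm apart; free in the open they spring to 34 mm apart (pushing with about 0.5 to 1 N each).
- tip_b (a point): Outer end of the opposite plunger. The distance between the two ends is the gauge's reading.
- jig: Drilling jig fixed to the bench: aluminium plate 140 x 110 x 12 mm with a wooden fence 22 mm high along its +x edge; origin at the centre of the plate's underside, z up. On its middle stands a steel guide sleeve, 44 mm outside diameter, its bore 26 mm in diameter and 60 mm deep with a sharp-edged mouth, its top 72 mm above the bench.
- seat (a point): Point on the middle axis of the jig at the height of the sleeve's flat top, 72 mm above the bench. The sleeve is an eccentric one, fastened turned any way round: the axis of its bore is vertical but stands 4 mm to the side of this point, in a direction that is not measured and must be felt or seen.
- stand: Wooden block 90 x 90 x 60 mm fixed to the bench, with an upright through hole 34 mm in diameter in its middle, in which the gauge stands with its flange on the block's top; origin at the centre of its underside.
- stand_hole (a point): Centre of the mouth of the stand's hole, at the block's top, 60 mm above the bench.
- cup: Bystander: ceramic cup, 68 mm wide, 75 mm tall, origin at the centre of its underside.
- brush: Bystander: paint brush lying flat, along its x axis.
- corner: Bystander: black L-shaped sample of frame moulding, legs about 115 mm, 20 mm high, lying flat.
- tape: Bystander: roll of paper tape, 90 mm wide, 24 mm high, lying flat.
Mind the look-alikes: they are no part of the job. What is meant by the part that bears grip is not green or orange, and is the smaller of those in its own colour.

How it is judged:
On the way, in this order (a step that is already met when the one before it is completed fails the run):
1. the gauge sits in the sleeve's bore, flange down on the sleeve, plungers still in (z of flange in the frame of seat below 0.003 m and horizontal distance between flange and seat below 0.007 m and angle between grip's own z axis and vertical below 0.12 rad and distance between tip_a and tip_b below 0.019 m), for 0.2 s.
2. there, the button is pressed down and the plungers have sprung out against the wall of the bore (z of flange in the frame of seat below 0.003 m and value of joint button above 0.003 m and distance between tip_a and tip_b above 0.0245 m), for 0.1 s.
3. the button is let up with the gauge still seated, so that it is locked (z of flange in the frame of seat below 0.004 m and value of joint button below 0.001 m and distance between tip_a and tip_b above 0.0245 m), for 0.1 s.
4. the gauge is drawn right out of the sleeve with its reading kept (z of flange in the frame of seat above 0.046 m and distance between tip_a and tip_b between 0.0245 and 0.0275 m), for 0.1 s.
At the end, for the whole second after the job is handed in: The gauge stands released and at rest in the wooden stand, upright within 0.08 rad, flange within 3 mm of the stand's top and within 8 mm of the hole's centre, button up, its plunger ends 24.5 to 27.5 mm apart (the 26 mm bore) (horizontal distance between flange and stand_hole below 0.008 m and z of flange in the frame of stand_hole between -0.003 and 0.003 m and angle between grip's own z axis and vertical below 0.08 rad and distance between tip_a and tip_b between 0.0245 and 0.0275 m and value of joint button below 0.001 m and linear speed of gauge below 0.02 m/s); the robot touches nothing.
It fails at once if the gauge is forced against the jig or sleeve with more than 40 N (contact force between gauge and jig above 40 N).
It fails at once if the gauge is struck or forced against the stand with more than 40 N (contact force between gauge and stand above 40 N).
It fails at once if a bystander is moved more than 30 mm (distance of any of cup, brush, corner, tape from where it was at the start of the episode above 0.03 m).
It also fails if it takes over 72 s, if anything falls off the work surface, if the arm or the gripper's body presses on something with over 40 N, if the wrist force passes 120 N, or if a joint passes its speed limit or range.

## Working session

There is one attempt and no reset: what is moved stays moved. The work goes in short steps, Python scripts to look and compute and a tool call to move; the robot and the scene stay as the last step left them, time stands still between calls to the robot, and variables do not carry over. Pictures are saved under pics/ and viewed, at most 10 in all, crops included, and the job is handed in when it is done.

Besides the shell and the picture viewer there is one more tool, called as a command line: name --argument value ..., lists and objects as JSON in quotes. carry_out: Moves the arm, as the interface text tells. Its arguments: {"type":"object","properties":{"plan":{"type":"array","items":{"type":"array"}},"newtons":{"type":"number"}},"required":["plan"]}

```bash
mkdir -p pics; cat > h.py <<'E'
import numpy as np, cv2
from rig import *
def save(n,f,crop=None,s=1):
    im=get_image(n)
    if crop: a,b,c,d=crop; im=im[b:d,a:c]
    im=cv2.resize(im,None,fx=s,fy=s,interpolation=cv2.INTER_CUBIC) if s!=1 else im
    cv2.imwrite('pics/'+f,im[:,:,::-1])
def ray(n,u,v,C=None):
    C=C or get_calibration(n); E=np.array(C['extrinsics'])
    d=E[:3,:3]@np.array([(u-C['cx'])/C['fx'],(v-C['cy'])/C['fy'],1]); return E[:3,3],d
def atz(n,u,v,z,C=None):
    o,d=ray(n,u,v,C); return o+d*(z-o[2])/d[2]
def proj(n,p,C=None):
    C=C or get_calibration(n); E=np.array(C['extrinsics']); q=E[:3,:3].T@(np.array(p)-E[:3,3])
    return C['fx']*q[0]/q[2]+C['cx'],C['fy']*q[1]/q[2]+C['cy']
E
python3 - <<'E'
from h import *
print(get_obs(),grip_point_offset)
save('top','t1.png');save('side','s1.png')
for n in('top','side'):print(get_calibration(n))
E
```

```text
{'clock': 0.0, 'joint_pos': array([-1.20756844,  0.43520846,  0.02498368,  1.57414171, -0.01156303,
        1.13398251, -0.07509932]), 'qvel': array([ 1.34980166e-04, -3.45983976e-04, -8.24370306e-05, -4.93789344e-04,
       -1.68545294e-03,  6.96542782e-04, -4.19032686e-04]), 'effort': array([-9.50551475e-04, -6.70459414e+01,  1.02477260e+00, -3.16208947e+01,
        1.55735988e-02,  1.25666618e-02,  8.22631510e-07]), 'eef_pos': array([0.28056073, 0.55790495, 0.23051787]), 'tcp_rot': array([[-8.93421479e-01,  4.49219055e-01, -5.49439536e-04],
       [ 4.49219354e-01,  8.93420241e-01, -1.49837238e-03],
       [-1.82217021e-04, -1.58549694e-03, -9.99998726e-01]]), 'wrist_force': array([ 0.28898566,  0.04465268, -0.17538526]), 'ft_torque': array([-0.014279  , -0.03458995,  0.00065329]), 'grip_force': 0.0, 'grip_width': 0.08541854482091432} -0.0187
{'fx': 493.0351613687928, 'fy': 493.0351613687928, 'cx': 327.64803972215805, 'cy': 200.6240585822415, 'extrinsics': array([[-0.00920789, -0.99861937,  0.05171626,  0.47405825],
       [-0.99994218,  0.00890816, -0.00602317,  0.00294275],
       [ 0.00555416, -0.05176873, -0.99864365,  1.5300538 ],
       [ 0.        ,  0.        ,  0.        ,  1.        ]])}
{'fx': 377.60886781053216, 'fy': 377.60886781053216, 'cx': 330.221402866153, 'cy': 199.13874149952562, 'extrinsics': array([[ 0.98516453, -0.13777889,  0.10231241,  0.45141043],
       [-0.17045127, -0.71634826,  0.67660294, -0.59365565],
       [-0.01993028, -0.6840045 , -0.72920548,  0.71763323],
       [ 0.        ,  0.        ,  0.        ,  1.        ]])}
```

View pics/t1.png

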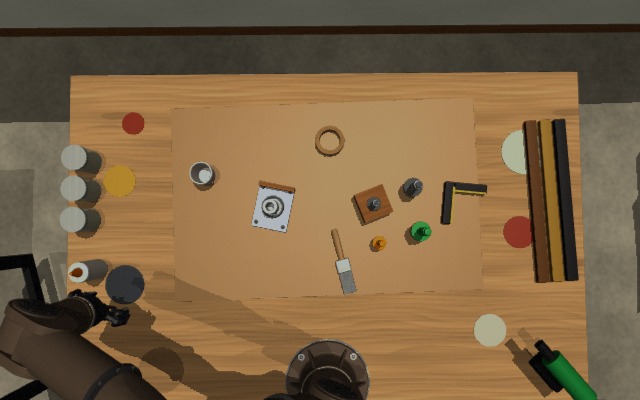

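View pics/s1.png

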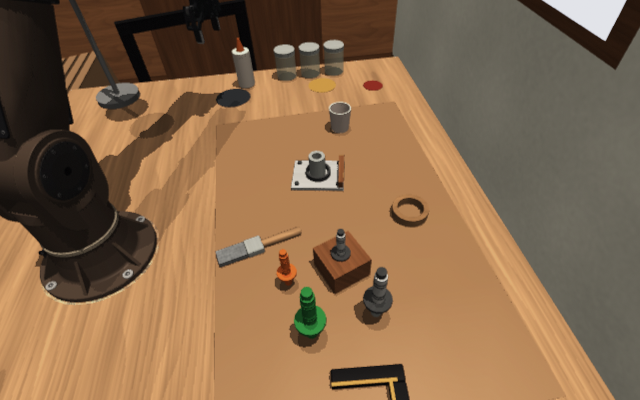

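The top view shows the gauge in the stand at about (374,204), the sleeve at (272,206) and the larger gray look-alike at (413,188). The side view shows the gauge at about (341,240) and the sleeve top at (317,157). I'll zoom in next.

```bash
python3 - <<'E'
from h import *
t=get_image('top');s=get_image('side')
z=lambda im,u,v,r=30:cv2.resize(im[v-r:v+r,u-r*4//3:u+r*4//3],(400,300),interpolation=cv2.INTER_CUBIC)
m=np.vstack([np.hstack([z(t,374,204),z(t,272,206)]),np.hstack([z(s,341,255),z(s,317,168)])])
cv2.imwrite('pics/m.png',m[:,:,::-1])
print('stand guess',atz('top',374,204,.13),atz('top',374,205,.06));print('sleeve',atz('top',272,206,.072),atz('side',317,157,.072))
E
```

```text
stand guess [ 0.53577258 -0.1372346   0.13      ] [ 0.53586961 -0.14420112  0.06      ]
sleeve [0.53511241 0.15888653 0.072     ] [0.53376928 0.16120432 0.072     ]
```

View pics/m.png

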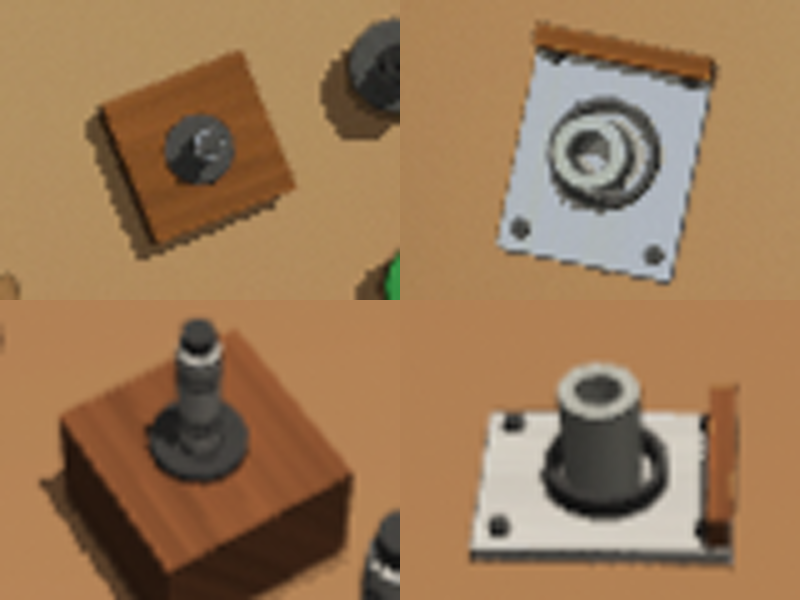

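```bash
cat >> h.py <<'E'
from scipy.spatial.transform import Rotation as R
RD=np.diag([-1.,1,-1])
def go(p,Rt=RD):
    o=get_obs(); T=o['tcp_rot']; d=T.T@(np.array(p)-o['eef_pos'])*100
    print('shift cm',d.round(2),'rot',R.from_matrix(T.T@Rt).as_rotvec().round(3),'at',o['eef_pos'].round(4))
E
python3 - <<'E'
from h import *
f=atz('top',373.8,203.8,.066);print('flange',f)
o,d=ray('side',341-40+198/5,255-30+(438-300)/5);print('side',o+d*(.066-o[2])/d[2])
print('ring',atz('top',270,206.6,.072), atz('side',317-40+200/5,168-30+90/5,.072))
E_=np.array(get_calibration('wrist')['extrinsics']);o=get_obs()
print('cam in tool',o['tcp_rot'].T@(E_[:3,3]-o['eef_pos']));print((o['tcp_rot'].T@E_[:3,:3]).round(3),get_calibration('wrist')['fx'])
go([.535,.16,.25])
E
```

```text
flange [ 0.53919438 -0.14305573  0.066     ]
side [ 0.53803527 -0.14391117  0.066     ]
ring [0.53338958 0.16480373 0.072     ] [0.53436089 0.16519003 0.072     ]
cam in tool [ 0.0774419  -0.00064844 -0.14235008]
[[ 0.001 -0.955 -0.298]
 [ 1.     0.     0.001]
 [-0.001 -0.298  0.955]] 296.7329517878514
shift cm [-40.61 -24.14  -1.89] rot [-0.001 -0.    -0.466] at [0.2806 0.5581 0.2308]
```

carry_out --plan '[[[-40.6, -24.1, 2], [0, 0, -0.466], 8.5], [[-40.6, -24.1, 2], [0, 0, -0.466], 8.5], [[-40.6, -24.1, 2], [0, 0, -0.466], 8.5], [[-40.6, -24.1, 2], [0, 0, -0.466], 8.5], [[-40.6, -24.1, 2], [0, 0, -0.466], 8.5], [[-40.6, -24.1, 2], [0, 0, -0.466], 8.5], [[-40.6, -24.1, 2], [0, 0, -0.466], 8.5], [[-40.6, -24.1, 2], [0, 0, -0.466], 8.5], [[-40.6, -24.1, 2], [0, 0, -0.466], 8.5], [[-40.6, -24.1, 7], [0, 0, -0.466], 8.5], [[-40.6, -24.1, 7], [0, 0, -0.466], 8.5], [[-40.6, -24.1, 7], [0, 0, -0.466], 8.5], [[-40.6, -24.1, 7], [0, 0, -0.466], 8.5], [[-40.6, -24.1, 7], [0, 0, -0.466], 8.5], [[-40.6, -24.1, 7], [0, 0, -0.466], 8.5], [[-40.6, -24.1, 7], [0, 0, -0.466], 8.5]]'

```text
clock: 1.8
eef_pos: [0.5353, 0.1616, 0.1621]
tcp_rot: [[-1.0, -0.001, 0.001], [-0.001, 1.0, 0.001], [-0.001, 0.001, -1.0]]
wrist_force: [0.3, 0.1, -0.1]
grip_width: 0.085
grip_force: 0.0
```

```bash
python3 - <<'E'
from h import *
import pickle
C=get_calibration('wrist');pickle.dump(C,open('C1.pkl','wb'))
o=get_obs();print(o['eef_pos'],o['qvel'].round(3),proj('wrist',[.534,.165,.072],C))
im=get_image('wrist');cv2.imwrite('pics/w1.png',im[:,:,::-1])
E
```

```text
[0.53529444 0.16162432 0.16212044] [ 0.004  0.006  0.005  0.006 -0.002 -0.004  0.   ] (np.float64(322.8537665029801), np.float64(201.42756565052042))
```

View pics/w1.png

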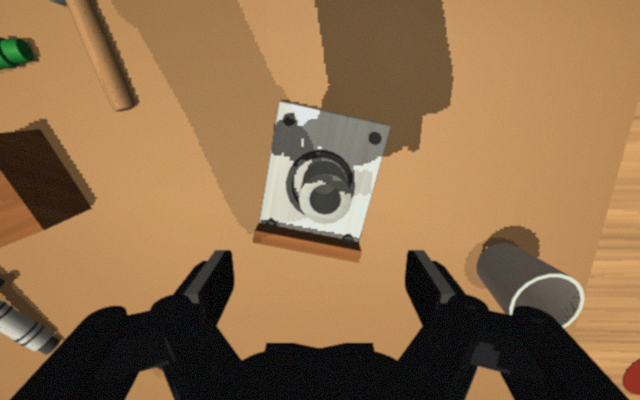

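The wrist view shows the sleeve top at about (325,196) and the fence below it, with shadow across the sleeve. I'll fit the circles numerically on a zoomed crop.

```bash
python3 - <<'E'
from h import *
im=cv2.imread('pics/w1.png');c=im[150:240,270:390]
c=cv2.resize(c,(800,600),interpolation=cv2.INTER_CUBIC);c=cv2.convertScaleAbs(c,alpha=1.3,beta=20)
cv2.imwrite('pics/w1c.png',c)
E
```

```text
(no output)
```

View pics/w1c.png

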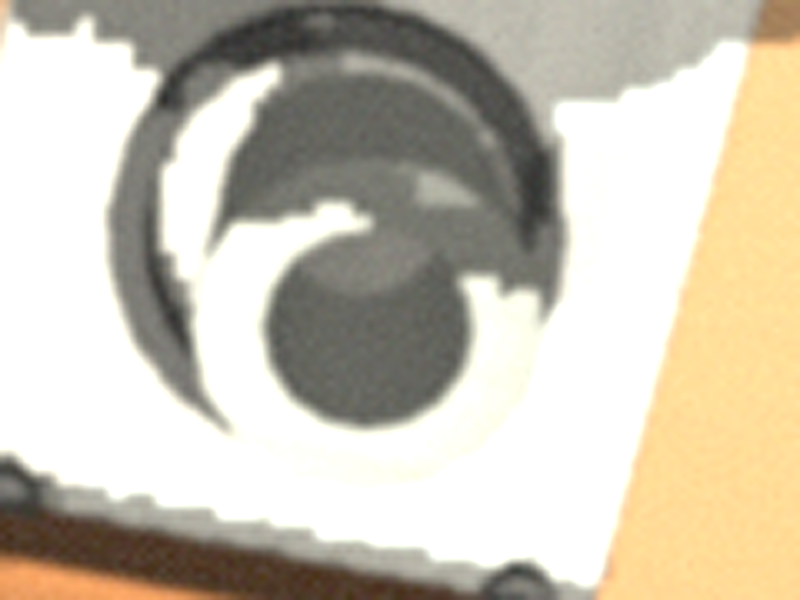

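The bore is at about (324.8,198.8) px, concentric with the sleeve's outside. Next I'll go to the gauge.

```bash
python3 - <<'E'
from h import *
import pickle
C=pickle.load(open('C1.pkl','rb'))
print('bore',atz('w',324.8,198.8,.072,C)); go([.5385,-.1435,.2])
E
```

```text
bore [0.53172388 0.16658667 0.072     ]
shift cm [ -0.3  -30.48  -3.82] rot [0.001 0.001 0.001] at [0.5353 0.1613 0.1619]
```

carry_out --plan '[[[-0.3, -5, -3.8], [0, 0, 0], 8.5], [[-0.3, -30.5, -3.8], [0, 0, 0], 8.5], [[-0.3, -30.5, -3.8], [0, 0, 0], 8.5], [[-0.3, -30.5, -3.8], [0, 0, 0], 8.5], [[-0.3, -30.5, -3.8], [0, 0, 0], 8.5], [[-0.3, -30.5, -3.8], [0, 0, 0], 8.5], [[-0.3, -30.5, -3.8], [0, 0, 0], 8.5], [[-0.3, -30.5, -3.8], [0, 0, 0], 8.5], [[-0.3, -30.5, -3.8], [0, 0, 0], 8.5], [[-0.3, -30.5, -3.8], [0, 0, 0], 8.5], [[-0.3, -30.5, -3.8], [0, 0, 0], 8.5]]'

```text
clock: 2.95
eef_pos: [0.5385, -0.1425, 0.1993]
tcp_rot: [[-1.0, -0.003, -0.0], [-0.003, 1.0, 0.001], [0.0, 0.001, -1.0]]
wrist_force: [-0.9, 0.9, -0.3]
grip_width: 0.0854
grip_force: 0.0
```

```bash
python3 - <<'E'
from h import *
import pickle
C=get_calibration('wrist');pickle.dump(C,open('C2.pkl','wb'))
o=get_obs();print(o['eef_pos'],o['qvel'].round(3));u,v=proj('wrist',[.5385,-.1435,.11],C);print(u,v)
im=get_image('wrist');cv2.imwrite('pics/w2.png',im[:,:,::-1])
u0,v0=int(u)-80,int(v)-60;print(u0,v0)
c=cv2.resize(im[v0:v0+120,u0:u0+160],(800,600),interpolation=cv2.INTER_CUBIC)
cv2.imwrite('pics/w2c.png',c[:,:,::-1])
E
```

```text
[ 0.53846602 -0.14250474  0.19927587] [ 0.003  0.002  0.006 -0.001 -0.     0.     0.001]
317.53518095244755 203.37661488640435
237 143
```

View pics/w2c.png

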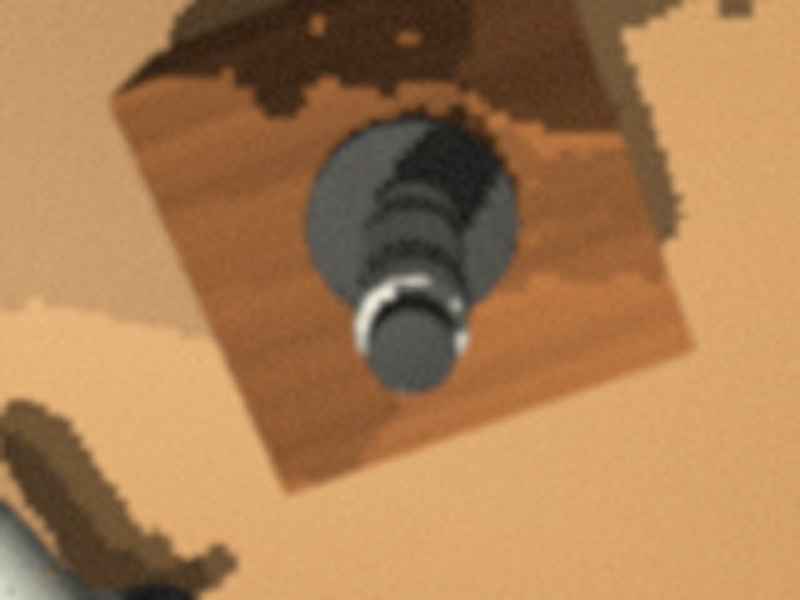

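```bash
python3 - <<'E'
from h import *
import pickle
C=pickle.load(open('C2.pkl','rb'))
print(atz('w',319,211.8,.136,C),atz('w',318.9,186.8,.066,C))
for u,v in [(112,93),(693,347),(288,493)]: print(atz('w',237+u/5-.4,143+v/5-.4,.06,C))
go([.5382,-.1425,.082])
E
```

```text
[ 0.53633376 -0.14232721  0.136     ] [ 0.53641442 -0.14235427  0.066     ]
[ 0.51282935 -0.19979187  0.06      ]
[ 0.56426231 -0.08538762  0.06      ]
[ 0.5968908 -0.1679002  0.06     ]
shift cm [ 0.03  0.02 11.73] rot [ 0.    -0.     0.002] at [ 0.5385 -0.1428  0.1993]
```

carry_out --plan '[[[0.1, 0, 4], [0, 0, 0], 8.5], [[0.1, 0, 7], [0, 0, 0], 8.5], [[0.1, 0, 9.5], [0, 0, 0], 8.5], [[0.1, 0, 11], [0, 0, 0], 8.5], [[0.1, 0, 11.7], [0, 0, 0], 8.5], [[0.1, 0, 11.7], [0, 0, 0], 8.5], [[0.1, 0, 11.7], [0, 0, 0], 5], [[0.1, 0, 11.7], [0, 0, 0], 3.5], [[0.1, 0, 11.7], [0, 0, 0], 2.5], [[0.1, 0, 11.7], [0, 0, 0], 2], [[0.1, 0, 11.7], [0, 0, 0], 1], [[0.1, 0, 11.7], [0, 0, 0], 1], [[0.1, 0, 11.7], [0, 0, 0], 1], [[0.1, 0, 11.7], [0, 0, 0], 1]]' --newtons 45

```text
clock: 4.4
eef_pos: [0.5376, -0.144, 0.0826]
tcp_rot: [[-1.0, -0.0, 0.001], [-0.0, 1.0, 0.0], [-0.001, 0.0, -1.0]]
wrist_force: [-0.3, 2.0, 5.5]
grip_width: 0.0169
grip_force: 44.1
```

carry_out --plan '[[[0, 0, -2], [0, 0, 0], 1], [[0, 0, -5], [0, 0, 0], 1], [[0, 0, -9], [0, 0, 0], 1], [[0, 0, -10], [0, 0, 0], 1], [[0.45, 31, -10], [0, 0, 0], 1], [[0.45, 31, -10], [0, 0, 0], 1], [[0.45, 31, -10], [0, 0, 0], 1], [[0.45, 31, -10], [0, 0, 0], 1], [[0.45, 31, -10], [0, 0, 0], 1], [[0.45, 31, -10], [0, 0, 0], 1], [[0.45, 31, -10], [0, 0, 0], 1], [[0.45, 31, -10], [0, 0, 0], 1], [[0.45, 31, -10], [0, 0, 0], 1], [[0.45, 31, -10], [0, 0, 0], 1], [[0.45, 31, -10], [0, 0, 0], 1], [[0.45, 31, -10], [0, 0, 0], 1]]'

```text
clock: 6.0
eef_pos: [0.5329, 0.1645, 0.1823]
tcp_rot: [[-1.0, 0.002, 0.0], [0.002, 1.0, -0.0], [-0.0, -0.0, -1.0]]
wrist_force: [-0.0, -0.7, -3.4]
grip_width: 0.017
grip_force: 44.8
```

```bash
python3 - <<'E'
from h import *
import pickle
C=get_calibration('wrist');pickle.dump(C,open('C3.pkl','wb'))
o=get_obs();print(o['eef_pos'],o['wrist_force'],o['grip_width']);p=o['eef_pos']
g=p+[0,0,.019]
im=get_image('wrist');s=get_image('side')
def z(im,u,v,w,h):
    u0,v0=int(u)-w//2,int(v)-h//2;print(u0,v0)
    return cv2.resize(im[v0:v0+h,u0:u0+w],(400,600),interpolation=cv2.INTER_CUBIC)
u,v=proj('wrist',[p[0],p[1],.10],C);a=z(im,u,v,100,150)
u,v=proj('side',[p[0],p[1],.14]);b=z(s,u,v,80,120)
cv2.imwrite('pics/w3.png',np.hstack([a,b])[:,:,::-1])
E
```

```text
[0.53288632 0.16454339 0.18232899] [-0.04713733 -0.68846781 -3.41144751] 0.01702196865931691
268 131
275 75
```

View pics/w3.png

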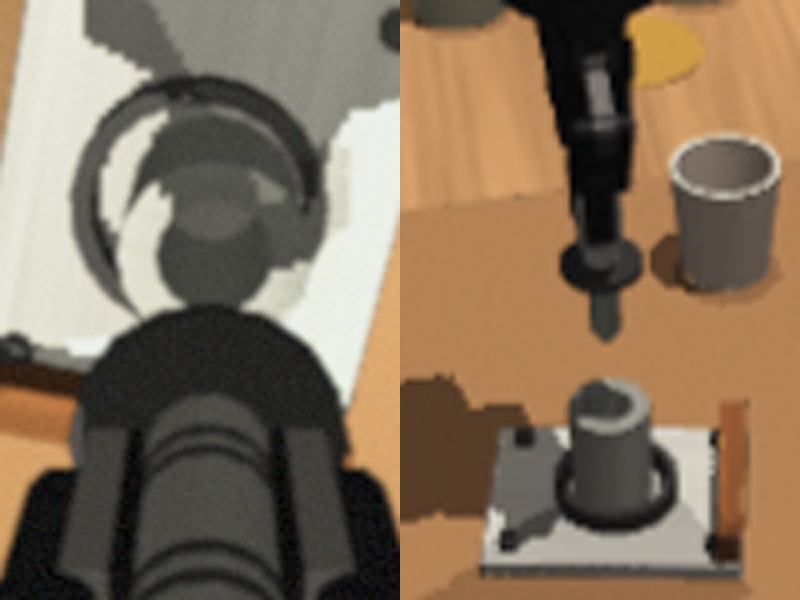

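```bash
python3 - <<'E'
from h import *
import pickle
C=pickle.load(open('C3.pkl','rb'))
print('flange L/R',atz('w',268+72/4-.4,230,.163,C)[1],atz('w',268+350/4-.4,230,.163,C)[1])
print('flange -x edge',atz('w',320.3,131+305/4-.4,.160,C))
print('handle c',atz('w',268+206/4-.4,131+500/4,.2,C)[1])
print('bore L/R',atz('w',268+158/4-.4,200,.072,C)[1],atz('w',268+272/4-.4,200,.072,C)[1],'top edge',atz('w',321.3,131+200/4-.4,.072,C))
# side: sleeve vs gauge
for n,(u,v),z in [('flange',(601,264),.1633),('bore',(610,406),.072)]:
  print(n,atz('side',275+(u-400)/5-.4,75+v/5-.4,z))
E
```

```text
flange L/R 0.14490576522590798 0.18598741795414103
flange -x edge [0.51262471 0.16542713 0.16      ]
handle c 0.16469228997474727
bore L/R 0.15400261381529598 0.17949916950389314 top edge [0.51890986 0.16668569 0.072     ]
flange [0.53315952 0.16558621 0.1633    ]
bore [0.5334457  0.16619386 0.072     ]
```

carry_out --plan '[[[0.1, 0.1, 1], [0, 0, 0], 1], [[0.1, 0.1, 3], [0, 0, 0], 1], [[0.1, 0.1, 4.5], [0, 0, 0], 1], [[0.1, 0.1, 5.5], [0, 0, 0], 1], [[0.1, 0.1, 6.5], [0, 0, 0], 1], [[0.1, 0.1, 7], [0, 0, 0], 1], [[0.1, 0.1, 7.3], [0, 0, 0], 1], [[0.1, 0.1, 7.5], [0, 0, 0], 1], [[0.1, 0.1, 7.5], [0, 0, 0], 1], [[0.1, 0.1, 7.5], [0, 0, 0], 1]]'

```text
clock: 7.1
eef_pos: [0.532, 0.1668, 0.1077]
tcp_rot: [[-1.0, -0.0, 0.001], [-0.0, 1.0, 0.0], [-0.001, 0.0, -1.0]]
wrist_force: [-0.7, 0.7, -2.6]
grip_width: 0.0169
grip_force: 44.8
```

```bash
python3 - <<'E'
from h import *
o=get_obs();print(o['eef_pos'],o['wrist_force'],o['ft_torque'])
E
```

```text
[0.53198754 0.16683121 0.10768387] [-0.69257415  0.66464679 -2.59076703] [-0.01816213 -0.03419819  0.02175527]
```

carry_out --plan '[[[0, -0.12, 0.1], [0, 0, 0], 1], [[0, -0.12, 0.2], [0, 0, 0], 1], [[0, -0.12, 0.3], [0, 0, 0], 1], [[0, -0.12, 0.4], [0, 0, 0], 1], [[0, -0.12, 0.45], [0, 0, 0], 1], [[0, -0.12, 0.5], [0, 0, 0], 1], [[0, -0.12, 0.55], [0, 0, 0], 1], [[0, -0.12, 0.6], [0, 0, 0], 1], [[0, -0.12, 0.6], [0, 0, 0], 1], [[0, -0.12, 0.6], [0, 0, 0], 1]]'

```text
clock: 8.1
eef_pos: [0.5317, 0.1655, 0.1013]
tcp_rot: [[-1.0, -0.0, 0.0], [-0.0, 1.0, 0.0], [-0.0, 0.0, -1.0]]
wrist_force: [-0.2, 0.1, -2.9]
grip_width: 0.017
grip_force: 44.8
```

carry_out --plan '[[[0, 0, 0.05], [0, 0, 0], 1], [[0, 0, 0.1], [0, 0, 0], 1], [[0, 0, 0.15], [0, 0, 0], 1], [[0, 0, 0.2], [0, 0, 0], 1], [[0, 0, 0.25], [0, 0, 0], 1], [[0, 0, 0.3], [0, 0, 0], 1], [[0, 0, 0.3], [0, 0, 0], 1], [[0, 0, 0.3], [0, 0, 0], 1]]'

```text
clock: 8.9
eef_pos: [0.5317, 0.1655, 0.0983]
tcp_rot: [[-1.0, -0.0, -0.0], [-0.0, 1.0, 0.0], [0.0, 0.0, -1.0]]
wrist_force: [-0.1, 0.4, -4.3]
grip_width: 0.0167
grip_force: 44.8
```

carry_out --plan '[[[0, 0, 0.05], [0, 0, 0], 1], [[0, 0, 0.1], [0, 0, 0], 1], [[0, 0, 0.15], [0, 0, 0], 1], [[0, 0, 0.2], [0, 0, 0], 1], [[0, 0, 0.25], [0, 0, 0], 1], [[0, 0, 0.3], [0, 0, 0], 1], [[0, 0, 0.3], [0, 0, 0], 1], [[0, 0, 0.3], [0, 0, 0], 1]]'

```text
clock: 9.7
eef_pos: [0.5317, 0.1655, 0.0953]
tcp_rot: [[-1.0, -0.0, 0.0], [-0.0, 1.0, 0.0], [-0.0, 0.0, -1.0]]
wrist_force: [0.3, -0.8, -4.4]
grip_width: 0.0168
grip_force: 44.8
```

carry_out --plan '[[[0, 0, 0.05], [0, 0, 0], 1], [[0, 0, 0.1], [0, 0, 0], 1], [[0, 0, 0.15], [0, 0, 0], 1], [[0, 0, 0.15], [0, 0, 0], 1], [[0, 0, 0.15], [0, 0, 0], 1]]'

```text
clock: 10.2
eef_pos: [0.5319, 0.1656, 0.0946]
tcp_rot: [[-1.0, -0.0, 0.001], [-0.0, 1.0, 0.0], [-0.001, 0.0, -1.0]]
wrist_force: [-2.7, -0.8, 7.4]
grip_width: 0.0166
grip_force: 46.0
```

carry_out --plan '[[[0, 0, 0.08], [0, 0, 0], 1], [[0, 0, 0.08], [0, 0, 0], 1], [[0, 0, 0.08], [0, 0, 0], 2.2], [[0, 0, 0.08], [0, 0, 0], 3], [[0, 0, 0.08], [0, 0, 0], 4.5], [[0, 0, 0.08], [0, 0, 0], 4.5], [[0, 0, 0.08], [0, 0, 0], 4.5], [[0, 0, -1], [0, 0, 0], 4.5], [[0, 0, -3], [0, 0, 0], 4.5], [[0, 0, -6], [0, 0, 0], 4.5], [[0, 0, -8], [0, 0, 0], 4.5], [[0, 0, -8], [0, 0, 0], 0], [[0, 0, -8], [0, 0, 0], 0], [[0, 0, -8], [0, 0, 0], 0], [[0, 0, -8], [0, 0, 0], 0], [[0, 0, -8], [0, 0, 0], 0], [[0, 0, -8], [0, 0, 0], 0], [[0, 0, -8], [0, 0, 0], 0]]'

```text
clock: 12.0
eef_pos: [0.5316, 0.1655, 0.1736]
tcp_rot: [[-1.0, -0.0, -0.0], [-0.0, 1.0, -0.0], [0.0, -0.0, -1.0]]
wrist_force: [-0.7, 0.1, 0.0]
grip_width: 0.0003
grip_force: 0.0
```

```bash
python3 - <<'E'
from h import *
o=get_obs();p=o['eef_pos'];print(p,o['wrist_force'],o['grip_width'])
C=get_calibration('wrist')
im=get_image('wrist');s=get_image('side')
def z(im,u,v,w,h):
    u0,v0=int(u)-w//2,int(v)-h//2;print(u0,v0)
    return cv2.resize(im[v0:v0+h,u0:u0+w],(400,600),interpolation=cv2.INTER_CUBIC)
u,v=proj('wrist',[p[0],p[1],.13],C);a=z(im,u,v,120,180)
u,v=proj('side',[p[0],p[1],.12]);b=z(s,u,v,80,120)
cv2.imwrite('pics/w4.png',np.hstack([a,b])[:,:,::-1])
E
```

```text
[0.53163518 0.16549223 0.17356335] [-0.66365975  0.07303181  0.03097679] 0.00027731643445841586
258 134
275 81
```

View pics/w4.png

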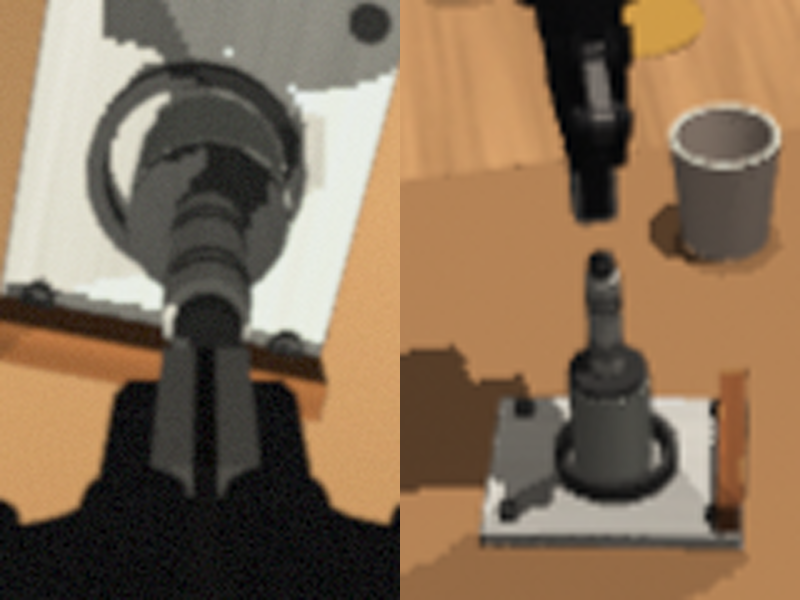

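The gauge is seated upright in the sleeve, with the button at crop (209,310) directly under the shut fingertips. I'll press it now.

carry_out --plan '[[[0, 0, 1], [0, 0, 0], 0], [[0, 0, 2], [0, 0, 0], 0], [[0, 0, 2.3], [0, 0, 0], 0], [[0, 0, 2.5], [0, 0, 0], 0], [[0, 0, 2.6], [0, 0, 0], 0], [[0, 0, 2.7], [0, 0, 0], 0], [[0, 0, 2.8], [0, 0, 0], 0], [[0, 0, 2.9], [0, 0, 0], 0], [[0, 0, 3.0], [0, 0, 0], 0], [[0, 0, 3.0], [0, 0, 0], 0], [[0, 0, 3.0], [0, 0, 0], 0]]'

```text
clock: 13.2
eef_pos: [0.5319, 0.1656, 0.1446]
tcp_rot: [[-1.0, -0.0, 0.001], [-0.0, 1.0, 0.0], [-0.001, 0.0, -1.0]]
wrist_force: [-1.9, -0.9, 7.3]
grip_width: -0.0006
grip_force: 3.7
```

carry_out --plan '[[[0, 0, 0.05], [0, 0, 0], 0], [[0, 0, 0.1], [0, 0, 0], 0], [[0, 0, 0.15], [0, 0, 0], 0], [[0, 0, 0.2], [0, 0, 0], 0], [[0, 0, 0.25], [0, 0, 0], 0], [[0, 0, 0.3], [0, 0, 0], 0], [[0, 0, 0.3], [0, 0, 0], 0], [[0, 0, 0.3], [0, 0, 0], 0]]'

```text
clock: 14.0
eef_pos: [0.5321, 0.1656, 0.1421]
tcp_rot: [[-1.0, -0.0, 0.001], [-0.0, 1.0, 0.001], [-0.001, 0.001, -1.0]]
wrist_force: [-3.8, -2.0, 11.4]
grip_width: 0.0
grip_force: 5.5
```

carry_out --plan '[[[0, 0, -0.5], [0, 0, 0], 0], [[0, 0, -1], [0, 0, 0], 0], [[0, 0, -3], [0, 0, 0], 0], [[0, 0, -4], [0, 0, 0], 5], [[0, 0, -4], [0, 0, 0], 5], [[0, 0, -4], [0, 0, 0], 5], [[0, 0, -4], [0, 0, 0], 5], [[0, 0, -4], [0, 0, 0], 5], [[0, 0, -2], [0, 0, 0], 5], [[0, 0, 1], [0, 0, 0], 5], [[0, 0, 3.5], [0, 0, 0], 5], [[0, 0, 4.55], [0, 0, 0], 5], [[0, 0, 4.55], [0, 0, 0], 5], [[0, 0, 4.55], [0, 0, 0], 3.5], [[0, 0, 4.55], [0, 0, 0], 2.2], [[0, 0, 4.55], [0, 0, 0], 1], [[0, 0, 4.55], [0, 0, 0], 1], [[0, 0, 4.55], [0, 0, 0], 1], [[0, 0, 4.55], [0, 0, 0], 1]]' --newtons 45

```text
clock: 15.9
eef_pos: [0.5326, 0.1659, 0.0966]
tcp_rot: [[-1.0, -0.0, 0.002], [-0.0, 1.0, 0.001], [-0.002, 0.001, -1.0]]
wrist_force: [-1.2, 0.3, 7.0]
grip_width: 0.017
grip_force: 43.8
```

carry_out --plan '[[[0, 0, -0.2], [0, 0, 0], 1], [[0, 0, -0.5], [0, 0, 0], 1], [[0, 0, -0.9], [0, 0, 0], 1], [[0, 0, -1.3], [0, 0, 0], 1], [[0, 0, -1.8], [0, 0, 0], 1], [[0, 0, -2.3], [0, 0, 0], 1], [[0, 0, -2.8], [0, 0, 0], 1], [[0, 0, -3.3], [0, 0, 0], 1], [[0, 0, -3.8], [0, 0, 0], 1], [[0, 0, -4.4], [0, 0, 0], 1], [[0, 0, -5], [0, 0, 0], 1], [[0, 0, -6], [0, 0, 0], 1], [[0, 0, -7], [0, 0, 0], 1], [[0, 0, -8], [0, 0, 0], 1], [[0, 0, -9], [0, 0, 0], 1], [[0, 0, -9], [0, 0, 0], 1], [[0, 0, -9], [0, 0, 0], 1]]'

```text
clock: 17.6
eef_pos: [0.5318, 0.1656, 0.1855]
tcp_rot: [[-1.0, -0.0, 0.0], [-0.0, 1.0, 0.0], [-0.0, 0.0, -1.0]]
wrist_force: [0.1, -1.1, -3.3]
grip_width: 0.0167
grip_force: 44.0
```

```bash
python3 - <<'E'
from h import *
o=get_obs();p=o['eef_pos'];print(p,o['wrist_force'],o['grip_width'])
go([.5395,-.1428,p[2]])
E
```

```text
[0.53176821 0.16558275 0.1854996 ] [ 0.14302174 -1.10768071 -3.34454103] 0.016711256229821128
shift cm [-7.700e-01 -3.084e+01 -1.000e-02] rot [0. 0. 0.] at [0.5318 0.1656 0.1855]
```

carry_out --plan '[[[-0.7, -30.9, 0], [0, 0, 0], 1], [[-0.7, -30.9, 0], [0, 0, 0], 1], [[-0.7, -30.9, 0], [0, 0, 0], 1], [[-0.7, -30.9, 0], [0, 0, 0], 1], [[-0.7, -30.9, 0], [0, 0, 0], 1], [[-0.7, -30.9, 0], [0, 0, 0], 1], [[-0.7, -30.9, 0], [0, 0, 0], 1], [[-0.7, -30.9, 0], [0, 0, 0], 1], [[-0.7, -30.9, 0], [0, 0, 0], 1], [[-0.7, -30.9, 0], [0, 0, 0], 1], [[-0.7, -30.9, 0], [0, 0, 0], 1], [[-0.7, -30.9, 0], [0, 0, 0], 1], [[-0.7, -30.9, 0], [0, 0, 0], 1], [[-0.7, -30.9, 0], [0, 0, 0], 1], [[-0.7, -30.9, 0], [0, 0, 0], 1], [[-0.7, -30.9, 0], [0, 0, 0], 1]]'

```text
clock: 19.2
eef_pos: [0.5387, -0.1435, 0.1853]
tcp_rot: [[-1.0, -0.0, 0.0], [-0.0, 1.0, 0.0], [-0.0, 0.0, -1.0]]
wrist_force: [-0.4, -0.4, -3.9]
grip_width: 0.0166
grip_force: 44.8
```

```bash
python3 - <<'E'
from h import *
o=get_obs();p=o['eef_pos'];print(p,o['wrist_force'])
C=get_calibration('wrist')
import pickle;pickle.dump(C,open('C5.pkl','wb'))
im=get_image('wrist');s=get_image('side')
def z(im,u,v,w,h):
    u0,v0=int(u)-w//2,int(v)-h//2;print(u0,v0)
    return cv2.resize(im[v0:v0+h,u0:u0+w],(400,600),interpolation=cv2.INTER_CUBIC)
u,v=proj('wrist',[p[0],p[1],.09],C);a=z(im,u,v,120,180)
u,v=proj('side',[p[0],p[1],.12]);b=z(s,u,v,80,120)
cv2.imwrite('pics/w5.png',np.hstack([a,b])[:,:,::-1])
E
```

```text
[ 0.53872332 -0.14351079  0.18531668] [-0.35550439 -0.42700174 -3.90030418]
258 111
300 176
```

View pics/w5.png

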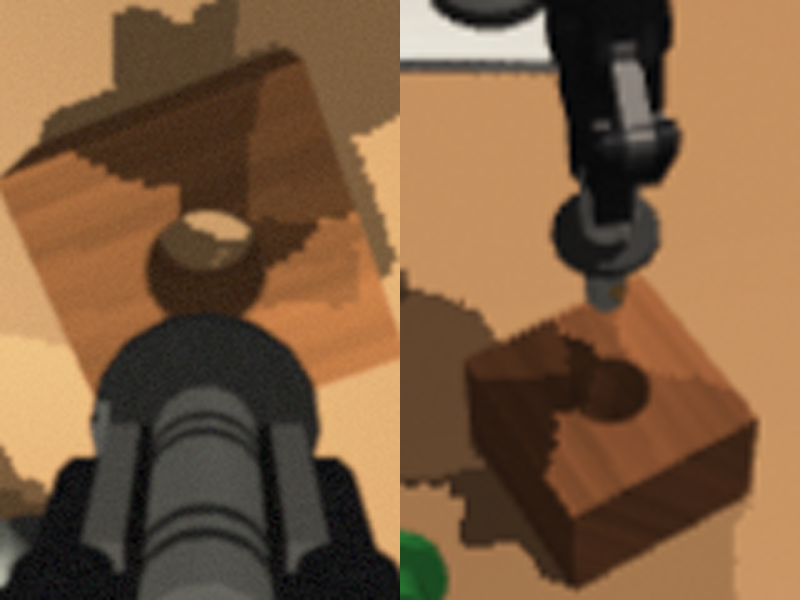

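```bash
python3 - <<'E'
from h import *
import pickle
C=pickle.load(open('C5.pkl','rb'));f=lambda u,v:(258+u/3.333-.35,111+v/3.333-.35)
a,b=atz('w',*f(146,265),.06,C),atz('w',*f(263,265),.06,C);t=atz('w',*f(205,210),.06,C)
print('hole y',(a+b)[1]/2,'x',t[0]+.017, 'w',b[1]-a[1])
e=atz('w',*f(206,312),.1623,C);a,b=atz('w',*f(95,400),.165,C),atz('w',*f(318,400),.165,C)
print('flange y',(a+b)[1]/2,'x',e[0]+.021,'w',b[1]-a[1])
print('side hole',atz('side',300+214/5-.4,176+390/5-.4,.06),'flange',atz('side',300+206/5-.4,176+236/5-.4,.168))
E
```

```text
hole y -0.14333009526242257 x 0.5389409373689021 w 0.03292573746770275
flange y -0.14301620441692625 x 0.5381050070625725 w 0.03982042707921915
side hole [ 0.54206971 -0.14296526  0.06      ] flange [ 0.5376859  -0.14765926  0.168     ]
```

carry_out --plan '[[[-0.1, 0, 1], [0, 0, 0], 1], [[-0.1, 0, 3], [0, 0, 0], 1], [[-0.1, 0, 4], [0, 0, 0], 1], [[-0.1, 0, 5], [0, 0, 0], 1], [[-0.1, 0, 6], [0, 0, 0], 1], [[-0.1, 0, 7], [0, 0, 0], 1], [[-0.1, 0, 8], [0, 0, 0], 1], [[-0.1, 0, 8.8], [0, 0, 0], 1], [[-0.1, 0, 9.3], [0, 0, 0], 1], [[-0.1, 0, 9.6], [0, 0, 0], 1], [[-0.1, 0, 9.75], [0, 0, 0], 1], [[-0.1, 0, 9.85], [0, 0, 0], 1], [[-0.1, 0, 9.85], [0, 0, 0], 1], [[-0.1, 0, 9.85], [0, 0, 0], 1]]'

```text
clock: 20.7
eef_pos: [0.5399, -0.1435, 0.0871]
tcp_rot: [[-1.0, -0.0, 0.0], [-0.0, 1.0, -0.0], [-0.0, -0.0, -1.0]]
wrist_force: [-0.3, -0.3, -2.5]
grip_width: 0.0169
grip_force: 44.7
```

carry_out --plan '[[[0, 0, 0.05], [0, 0, 0], 1], [[0, 0, 0.1], [0, 0, 0], 1], [[0, 0, 0.15], [0, 0, 0], 1], [[0, 0, 0.2], [0, 0, 0], 1], [[0, 0, 0.24], [0, 0, 0], 1], [[0, 0, 0.28], [0, 0, 0], 1], [[0, 0, 0.28], [0, 0, 0], 1], [[0, 0, 0.28], [0, 0, 0], 1]]'

```text
clock: 21.5
eef_pos: [0.5398, -0.1435, 0.0846]
tcp_rot: [[-1.0, -0.0, 0.0], [-0.0, 1.0, 0.0], [-0.0, 0.0, -1.0]]
wrist_force: [-2.8, 0.6, 7.1]
grip_width: 0.0168
grip_force: 45.8
```

Contact came at the expected height. I'll open the fingers and retreat.

carry_out --plan '[[[0, 0, -0.05], [0, 0, 0], 1], [[0, 0, -0.05], [0, 0, 0], 2.2], [[0, 0, -0.05], [0, 0, 0], 3], [[0, 0, -0.05], [0, 0, 0], 5], [[0, 0, -0.05], [0, 0, 0], 5], [[0, 0, -0.05], [0, 0, 0], 5], [[0, 0, -1], [0, 0, 0], 5], [[0, 0, -3], [0, 0, 0], 5], [[0, 0, -6], [0, 0, 0], 5], [[0, 0, -10], [0, 0, 0], 5], [[0, 0, -12], [0, 0, 0], 5], [[0, 0, -12], [0, 0, 0], 5], [[0, 0, -12], [0, 0, 0], 5], [[0, 0, -12], [0, 0, 0], 5], [[0, 0, -12], [0, 0, 0], 5], [[0, 0, -12], [0, 0, 0], 5]]'

```text
clock: 23.1
eef_pos: [0.5393, -0.1433, 0.2032]
tcp_rot: [[-1.0, -0.0, -0.002], [-0.0, 1.0, 0.0], [0.002, 0.0, -1.0]]
wrist_force: [-0.4, 0.1, -0.7]
grip_width: 0.0505
grip_force: 0.0
```

```bash
python3 - <<'E'
from h import *
o=get_obs();p=o['eef_pos'];print(p,o['wrist_force'])
C=get_calibration('wrist')
im=get_image('wrist');s=get_image('side')
def z(im,u,v,w,h):
    u0,v0=int(u)-w//2,int(v)-h//2;print(u0,v0)
    return cv2.resize(im[v0:v0+h,u0:u0+w],(400,600),interpolation=cv2.INTER_CUBIC)
u,v=proj('wrist',[p[0],p[1],.09],C);a=z(im,u,v,120,180)
u,v=proj('side',[p[0],p[1],.1]);b=z(s,u,v,80,120)
cv2.imwrite('pics/w6.png',np.hstack([a,b])[:,:,::-1])
E
```

```text
[ 0.53930092 -0.14334779  0.20318121] [-0.43426966  0.05694624 -0.69368428]
258 105
301 182
```

View pics/w6.png

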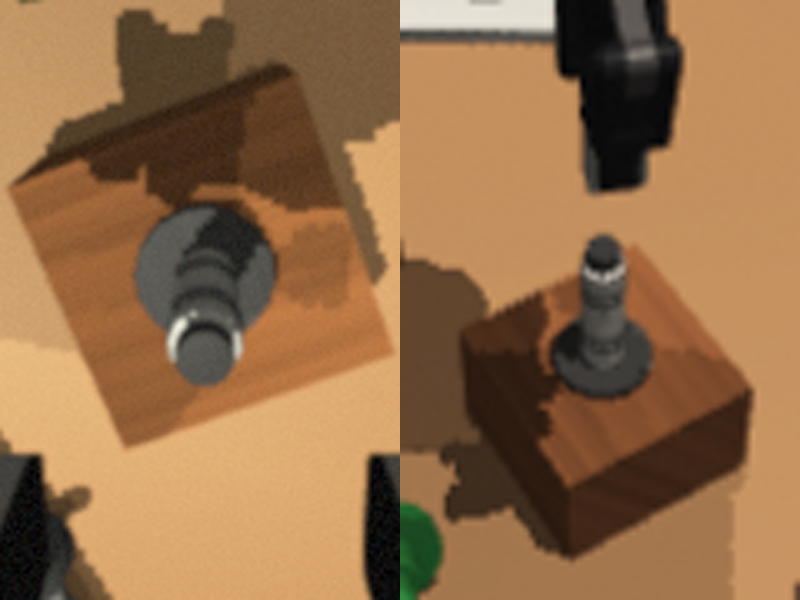

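The gauge stands upright with its flange flat at crop (205,272), centred on the block, and the gripper is clear.

```bash
python3 -c "
from rig import *
print(sign_off())"
```

```text
the job is handed in; nothing more can be done
None
```

I handed the job in at about 23 s: the gauge was seated in the sleeve, its button pressed and let up, then drawn out and stood upright in the stand. I did not measure the plunger reading after withdrawal, and `sign_off()` returned no verdict.

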